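# Lay a bottle in the inspection cradle and hold the loupe over it at focal height

## Robot

A 6-joint arm with a two-finger parallel gripper is mounted at the origin on a cart in front of the work surface, level with it; the furniture and walls round the work are solid. World frame = base frame: x ahead of the robot, y to its left, z up, the work surface at z = 0. Lengths are in mm, angles in rad, forces in N, time in s.
With the tool pointing down it reaches from about 275 to 750 mm from the base axis. Payload 10.2 kg.
Tool frame: the origin (TCP) lies at the very end of the fingers, on their centre line; the grasp point (between the pads) lies ctrl.grip_depth behind it (ctrl.grip_depth is the distance from the TCP to the grasp point, in mm); z points along the fingers, y is the direction in which the jaws open and shut (so a half turn about z gives the same grasp; the last joint's range is limited). The gripper opens to 85 mm and grips with 20 to 120 N. Pads are 22 mm wide; open, the fingers measure 114 mm over their backs; the gripper's body (76 mm by 85 mm) begins 54 mm behind the grasp point. The pads swing forward as they close: fully open they stand 13 mm farther back than shut.
Start: joints at [0.894, 0.313, 1.498, -0, 1.331, -0.223], TCP at [230.165, 471.864, 231.294] pointing down, gripper open.
Joint ranges: [-2.94, 2.94], [-0.97, 2.17], [0.19, 2.56], [-1.23, 4.37], [0.02, 3.11], [-2.88, 2.88]. Speed limits (rad/s): [2.39, 2.39, 3.01, 3.14, 3.14, 3.14].

## Interface

Orientations are given as a unit quaternion [w, x, y, z].
In Python, from rig import telemetry, eyes, ctrl, nets gives the robot as it stands. The module is installed in compiled form; this text tells all that it offers.
- The arm moves only by the tool drive_tool, never from a script. Its argument "series" is text: rows parted by semicolons, each of 7 numbers parted by spaces: the shift along the tool's x, y, z normalised to -1 to 1, where 1 is 0.12 m, then the turn, a rotation vector about the tool's x, y, z normalised to -1 to 1, where 1 is 0.5 rad, then the opening, from 0 (shut) to 1 (fully open). In form: tx ty tz wx wy wz hand; .... A call has 1 to 20 rows; each row is the pose to reach, as a shift and turn from the pose measured when the call began, along the tool's axes at that moment; what a row does not reach only later rows make up. A row lasts 1/10 s, in which the tool goes at most 50 mm and 8.59 degrees, less where a joint would pass 70% of its speed; a pose out of reach is approached as far as the arm can. A call with a number of a shift or a turn outside -1 to 1 is refused whole. A call with a gripper value outside its range is refused whole. The fingers move at their own pace and stop on an object; "newtons" is the grip in N (left out, the last holds). Time passes only in rows, so rows that repeat a pose let the fingers close. It gives the time, the measured TCP pose, the force and the opening at its end, in the units of the state.
- telemetry.sense(): the state, without advancing time (a new reading comes with each control period).
- eyes.capture(name): name is "scene" or "top" or "wrist"; returns a dict with "frame" (480x640x3 uint8, red, green, blue), "fx", "fy", "cx", "cy" (pixels), "view" (4x4, takes a point from world to camera coordinates). Camera axes: x right, y up, looking along -z (the intrinsics and any distortion apply to the point x, -y, -z); pixel columns grow to the right and rows downward; lengths in mm; the calibration is good to about 2 mm. A picture is of the moment at which its call begins. There is no depth.
- ctrl.finish_job(): hands the job in, once; it reports no verdict.
Trained networks look in a picture, given as the dict that the camera call returned (one of the last four; its "shot" number tells which), for a name from the list of things; names that differ only in an ending like _2 or _b are one class to them, and where a whole thing is asked for, a point or a joint stands for the part that bears it (a point fixed in the world has none). Each returns a list of dicts, best first, with "confidence" (0 to 1); they miss things now and then, are a little off and sometimes report something else, mostly with a low value. They report only what shows in the picture. A call takes as long as a camera call.
- nets.spot_in(name, picture): "rect" ([left, top, right, bottom] in pixels, round what is visible of it).
The state is a dict: "time_s": time; "joints": joint angles; "dq": joint speeds; "tau": joint torques, N m; "eef_pos": TCP position; "ee_rot": TCP orientation; "force": force on the tool from outside, world axes, zero at the start; "wrist_torque": the same for the moment, N m; "grip_width": opening from 0.0 (shut) to 1.0 (fully open).
Only numpy, scipy, OpenCV 4.12 (cv2) and the standard library are available. Lean on these libraries where they do the work, as an engineer would, in place of code of your own. Each camera call takes 0.05 s, during which the arm holds its last target. There are 200 camera calls.

## Task

Lay the standing squat plastic bottle on its side in the inspection cradle, its base toward the cradle's end stop and its cap out over the open end, and let go of it. Then take the loupe by its handle and hold it level above the middle of the bottle, with the lens at the height of the pointer on the focus post, touching neither the bottle nor the cradle with it; finish while still holding it there. Leave the focus pointer and the other things on the bench as they are.

Things in the scene. Friction and masses are not known exactly. Their poses are not given: they have to be found in the camera images.
- bottle_mid (a point): The squat opaque plastic bottle with a screw cap, standing on the bench: body 60 mm dia (straight from 10 to 94 mm above its base, then a rounded shoulder), cap 43 mm dia x 24 mm on top, 146 mm tall in all, about 0.2 kg, cannot be opened. This point is on its axis, half-way up (73 mm from the base). z axis: from base to cap.
- bottle_cap (a point): Centre of that bottle's cap, on its axis 134 mm from the base.
- bottle: The same bottle; origin at the centre of its underside, z axis from base to cap.
- cradle: Fixed cradle: aluminium base plate 80 mm (x) x 138 mm (y from -45 to +93) x 10 mm high, origin on its underside. Two white shallow V saddles at y = +36 and -28 (50 mm wide, 12 mm thick, tips 27 mm above the bench) carry a bottle lying along y. Upright end stop, 56 mm wide, 58 mm high, inner face at y = +48: the bottle's base goes there, its cap points to -y.
- cradle_seat (a point): Where the bottle's half-way point lies when the bottle is in the saddles with its base 2 mm short of the end stop: 50 mm above the bench, on the saddles' centre line; axes as the cradle's (z up). The bottle lying there reaches 80 mm above the bench.
- focus_mark (a point): Tip of the dark flat pointer (12 mm wide, 3 mm thick) on a collar of the focus post; its height, 125 to 155 mm above the bench, is the one wanted for the lens. Axes as the cradle's. The post (8 mm dia, 175 mm tall) stands on the cradle at its x = -22, y = +77 mm; the collar (22 mm dia) slides only if pushed: leave it.
- loupe_lens (a point): Centre of the loupe's lens, 12 mm above the underside of its barrel. The loupe lies flat on the bench: round black barrel 72 mm dia x 24 mm high with a glass lens, and a straight side handle; 0.12 kg. z axis: up, square to the lens; the handle points to its -x.
- loupe_grip (a point): Middle of the loupe's handle, 85 mm from the lens centre along the loupe's -x and 3 mm higher than it; handle 90 mm long, 18 mm wide (along its y), 16 mm high, from 7 to 23 mm above the bench.
- loupe: The loupe; origin at the centre of the barrel's underside.
- media_bottle_mid (a point): Bystander: clear glass bottle with a cap, 69 mm dia x 129 mm, standing; point half-way up.
- amber_vial_mid (a point): Bystander: small capped vial, 25 mm dia x 60 mm, standing; centre.
- scope_stand_mid (a point): Bystander: black round foot with a silver instrument leaning in it, 74x76x157 mm; point 20 mm up.
- petri_mid (a point): Bystander: flat petri dish, 58 mm dia x 13 mm; centre.
- pen_mid (a point): Bystander: marker pen lying, 126 mm long, 15 mm thick; centre.
- pot_mid (a point): Bystander: specimen pot with screw cap, 46 mm dia x 57 mm; centre.
- tube_lying_mid (a point): Bystander: capped conical tube lying at the bench's left front edge, 21 mm dia x 120 mm.

How it is judged:
By the outcome, as a careful person would: the job done as asked, in the order asked, and still so for the second after the job is handed in, while the arm keeps its last pose, push and grip.
It also fails if it takes over 64 s, if anything falls off the work surface, if the arm or the gripper's body presses on something with over 40 N, if the wrist force passes 120 N, or if a joint passes its speed limit or range.

## Working session

There is one attempt and no reset: what is moved stays moved. The work goes in short steps, Python scripts to look and compute and a tool call to move; the robot and the scene stay as the last step left them, time stands still between calls to the robot, and variables do not carry over. Pictures are saved under pics/ and viewed, about 8 in all and at most 12, crops included, and the job is handed in when it is done.

Besides the shell and the picture viewer there is one more tool, called after "Call:" by a JSON object that holds its "method" and its "body". drive_tool: Moves the arm, as the interface text tells. Scaled input: -1 to 1 covers 0.12 m each way for a shift and 0.5 rad each way for a turn. Its arguments: {"type":"object","properties":{"series":{"type":"string"},"newtons":{"type":"number"}},"required":["series"]}

```bash
mkdir -p pics; cat > h.py <<'E'
import numpy as np, cv2
from rig import telemetry, eyes, ctrl, nets
from scipy.spatial.transform import Rotation as R
def shot(n,f=None):
    p=eyes.capture(n)
    if f: cv2.imwrite('pics/'+f,cv2.cvtColor(p['frame'],cv2.COLOR_RGB2BGR))
    return p
def proj(p,X):
    X=np.atleast_2d(X); c=(p['view']@np.c_[X,np.ones(len(X))].T).T
    return np.c_[p['cx']+p['fx']*c[:,0]/-c[:,2], p['cy']-p['fy']*c[:,1]/-c[:,2]]
def ray(p,u,v):
    V=np.array(p['view']); Rm=V[:3,:3]; o=-Rm.T@V[:3,3]
    d=Rm.T@np.array([(u-p['cx'])/p['fx'],-(v-p['cy'])/p['fy'],-1]); return o,d/np.linalg.norm(d)
def onz(p,u,v,z):
    o,d=ray(p,u,v); return o+d*(z-o[2])/d[2]
def pose():
    s=telemetry.sense(); q=s['ee_rot']; return np.array(s['eef_pos']),R.from_quat([q[1],q[2],q[3],q[0]])
def rel(pos,rot):
    "target pose -> normalised shift/turn"
    p,r=pose(); return np.round(np.r_[r.inv().apply(np.array(pos)-p)/120,(r.inv()*rot).as_rotvec()/0.5],3)
E
python3 - <<'E'
from h import *
print(telemetry.sense(), ctrl.grip_depth)
for c in ('scene','top','wrist'):
    p=shot(c,c+'0.png'); print(c,{k:p[k] for k in p if k not in('frame','view')}); print(np.round(p['view'],3).tolist())
    for n in ['bottle','cradle','focus_mark','loupe','loupe_lens','loupe_grip','bottle_cap','media_bottle_mid','amber_vial_mid','scope_stand_mid','petri_mid','pen_mid','pot_mid','tube_lying_mid']:
        d=nets.spot_in(n,p)[:2]; print(n,[(np.round(x['rect']).astype(int).tolist(),round(x['confidence'],2)) for x in d])
E
```

```text
{'time_s': 0.0, 'joints': array([ 8.93609868e-01,  3.13451296e-01,  1.49844107e+00, -2.00132993e-05,
        1.33100615e+00, -2.23409654e-01]), 'dq': array([-0.00070157, -0.00043984,  0.00233711, -0.00017406,  0.00019653,
       -0.00017696]), 'tau': array([ 3.34460337e-04, -4.12258744e+01, -2.59751487e+01, -1.38739788e-04,
        3.98849414e-03, -2.03260163e-05]), 'eef_pos': array([229.99300387, 471.65046163, 230.73291663]), 'ee_rot': array([-2.75427913e-04,  2.24944397e-01,  9.74371383e-01, -5.92075507e-04]), 'force': array([0.59074351, 0.52683433, 0.42392275]), 'wrist_torque': array([-0.03854557,  0.041038  ,  0.0007024 ]), 'grip_width': 1.0038552406947745} 18.700000000000003
scene {'fx': 448.62200898173273, 'fy': 448.62200898173273, 'cx': 318.7653873132812, 'cy': 234.49774529478884, 'shot': 1}
[[0.872, -0.489, -0.016, -439.467], [0.271, 0.456, 0.848, -267.879], [-0.407, -0.744, 0.53, -886.538], [0.0, 0.0, 0.0, 1.0]]
bottle [([376, 327, 410, 404], 0.92)]
cradle [([349, 288, 405, 359], 0.77)]
focus_mark [([388, 294, 405, 311], 0.42)]
loupe [([302, 290, 336, 348], 0.92)]
loupe_lens
[... 1227 characters left out ...]
196, 502, 214], 0.6)]
scope_stand_mid [([203, 252, 235, 280], 0.8)]
petri_mid [([399, 168, 422, 192], 0.98)]
pen_mid [([439, 298, 486, 317], 0.8)]
pot_mid [([371, 157, 388, 182], 0.87), ([347, 260, 417, 294], 0.5)]
tube_lying_mid [([143, 226, 187, 243], 0.78)]
wrist {'fx': 411.83850980100067, 'fy': 411.83850980100067, 'cx': 319.2022274306636, 'cy': 251.94044590062916, 'shot': 3}
[[0.439, 0.898, -0.002, -524.264], [-0.864, 0.422, -0.274, 35.213], [-0.245, 0.122, 0.962, -378.392], [0.0, 0.0, 0.0, 1.0]]
bottle []
cradle []
focus_mark []
loupe []
loupe_lens []
loupe_grip []
bottle_cap []
media_bottle_mid []
amber_vial_mid []
scope_stand_mid []
petri_mid []
pen_mid []
pot_mid []
tube_lying_mid []
```

```bash
python3 - <<'E'
import cv2,numpy as np
a=cv2.imread('pics/scene0.png')[180:430,230:480]; b=cv2.imread('pics/top0.png')[140:330,190:520]
a=cv2.resize(a,None,fx=2.4,fy=2.4,interpolation=cv2.INTER_CUBIC); b=cv2.resize(b,None,fx=2.4,fy=2.4,interpolation=cv2.INTER_CUBIC)
cv2.imwrite('pics/a.png',a); cv2.imwrite('pics/b.png',b)
E
```

```text
(no output)
```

View pics/a.png

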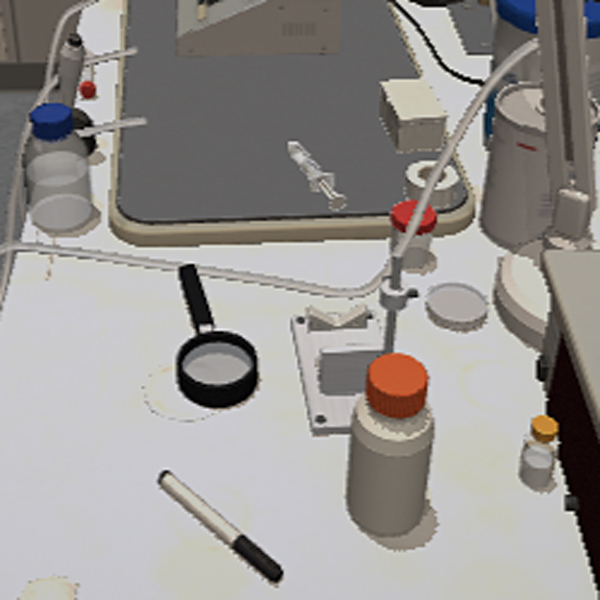

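View pics/b.png

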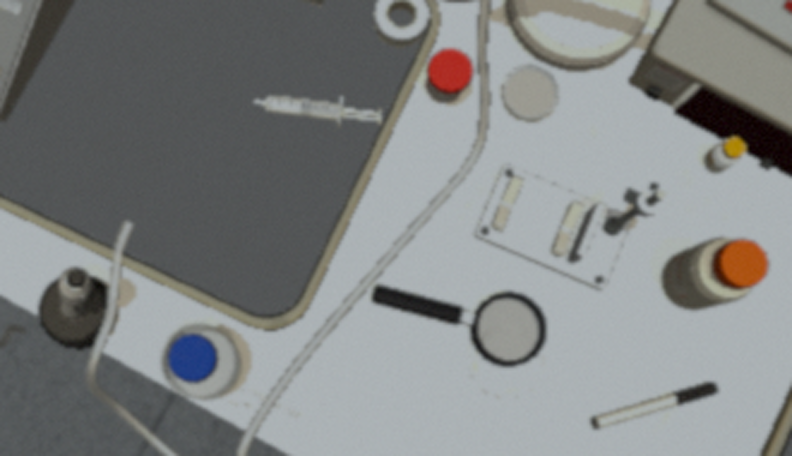

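```bash
python3 - <<'E'
from h import *
t=shot('top'); s=shot('scene')
T=lambda u,v,z: np.round(onz(t,190+u/2.4,140+v/2.4,z),0)
S=lambda u,v,z: np.round(onz(s,230+u/2.4,180+v/2.4,z),0)
print('cap',T(741,264,146),S(396,369,146),'base S',S(388,505,0))
for n,u,v,z in [('bolt',508,173,12),('bolt',485,231,12),('bolt',600,280,12),('c',508,165,10),('c',475,235,10),('c',602,290,10),('sad-',507,203,23),('sad+',572,228,23),('lens',508,328,24),('h1',375,292,15),('h2',460,315,15),('vial',735,146,60),('petri',530,92,13),('pot',450,72,57),('pen',655,405,15)]: print(n,T(u,v,z))
for n,u,v,z in [('lens',217,368,24),('h1',188,268,15),('bolt',299,322,12),('bolt',320,420,12)]: print('S',n,S(u,v,z))
E
```

```text
cap [ 465. -328.  146.] [ 469. -329.  146.] base S [ 474. -330.    0.]
bolt [ 580. -154.   12.]
bolt [ 522. -128.   12.]
bolt [ 470. -239.   12.]
c [ 589. -155.   10.]
c [ 519. -118.   10.]
c [ 460. -241.   10.]
sad- [ 548. -150.   23.]
sad+ [ 521. -212.   23.]
lens [ 424. -144.   24.]
h1 [464. -17.  15.]
h2 [439. -99.  15.]
vial [ 590. -365.   60.]
petri [ 663. -181.   13.]
pot [673. -95.  57.]
pen [ 347. -283.   15.]
S lens [ 421. -156.   24.]
S h1 [468. -14.  15.]
S bolt [ 521. -132.   12.]
S bolt [ 471. -241.   12.]
```

Call:
{"method": "drive_tool", "body": {"series": "-0.5 -0.5 -0.1 0 0 0 1; -0.94 -0.98 -0.2 0 0 0 1; -0.94 -0.98 -0.2 0 0 0 1; -0.94 -0.98 -0.2 0 0 0 1; -0.94 -0.98 -0.2 0 0 0 1"}}

```text
time_s: 2.85
eef_pos: [280.7, 315.5, 255.9]
ee_rot: [0.001, 0.226, 0.974, 0.0]
force: [1.2, 0.6, 0.3]
grip_width: 0.998
```

Call:
{"method": "drive_tool", "body": {"series": "-0.94 -0.98 -0.2 0 0 0 1; -0.94 -0.98 -0.2 0 0 0 1; -0.94 -0.98 -0.2 0 0 0 1; -0.94 -0.98 -0.2 0 0 0 1"}}

```text
time_s: 3.25
eef_pos: [331.1, 158.1, 280.5]
ee_rot: [0.001, 0.228, 0.974, 0.0]
force: [-0.5, 0.5, -0.5]
grip_width: 1.002
```

Call:
{"method": "drive_tool", "body": {"series": "-0.94 -0.98 -0.2 0 0 0 1; -0.94 -0.98 -0.2 0 0 0 1; -0.94 -0.98 -0.2 0 0 0 1; -0.94 -0.98 -0.2 0 0 0 1"}}

```text
time_s: 3.65
eef_pos: [381.3, 0.0, 304.9]
ee_rot: [0.002, 0.229, 0.973, 0.0]
force: [-0.6, -0.6, -0.3]
grip_width: 0.999
```

Call:
{"method": "drive_tool", "body": {"series": "-0.94 -0.98 -0.2 0 0 0 1; -0.94 -0.98 -0.2 0 0 0 1; -0.94 -0.98 -0.2 0 0 0 1; -0.94 -0.98 -0.2 0 0 0 1"}}

```text
time_s: 4.05
eef_pos: [431.1, -158.5, 328.7]
ee_rot: [0.001, 0.23, 0.973, 0.0]
force: [-0.3, 0.3, 0.7]
grip_width: 1.0
```

Call:
{"method": "drive_tool", "body": {"series": "0 0 0 0 0 1 1; 0 0 0 0 0 1 1; 0 0 0 0 0 1 1; 0 0 0 0 0 1 1"}}

```text
time_s: 4.45
eef_pos: [431.9, -157.8, 328.3]
ee_rot: [0.001, 0.465, 0.885, 0.001]
force: [0.5, -0.2, -0.8]
grip_width: 0.998
```

Call:
{"method": "drive_tool", "body": {"series": "0 0 0 0 0 1 1; 0 0 0 0 0 1 1; 0 0 0 0 0 1 1; 0 0 0 0 0 1 1"}}

```text
time_s: 4.85
eef_pos: [432.7, -157.0, 327.9]
ee_rot: [0.001, 0.671, 0.741, 0.001]
force: [-0.3, 0.3, 0.3]
grip_width: 1.002
```

Call:
{"method": "drive_tool", "body": {"series": "0 0 0 0 0 1 1; 0 0 0 0 0 1 1; 0 0 0 0 0 1 1; 0 0 0 0 0 1 1"}}

```text
time_s: 5.25
eef_pos: [433.5, -156.2, 327.6]
ee_rot: [-0.0, 0.835, 0.55, 0.001]
force: [-0.3, -0.6, 0.7]
grip_width: 0.995
```

```bash
python3 - <<'E'
from h import *
w=shot('wrist','w1.png'); s=telemetry.sense(); print(s['time_s'],s['joints'],pose()[0],np.round(pose()[1].as_matrix(),3).tolist())
print(np.round(w['view'],3).tolist())
for n in ['bottle','cradle','focus_mark','loupe']:
    print(n,[(np.round(x['rect']).astype(int).tolist(),round(x['confidence'],2)) for x in nets.spot_in(n,w)[:2]])
E
```

```text
5.3 [-0.60227733  0.11376933  1.49601687  0.00216273  1.53089854 -0.19697983] [ 433.5059149  -156.22679342  327.59841566] [[0.394, 0.919, 0.002], [0.919, -0.394, 0.001], [0.002, 0.001, -1.0]]
[[0.919, -0.395, 0.002, -460.611], [0.38, 0.884, -0.273, 34.819], [0.106, 0.252, 0.962, -476.576], [0.0, 0.0, 0.0, 1.0]]
bottle [([379, 295, 449, 408], 0.83)]
cradle [([370, 133, 482, 304], 0.88)]
focus_mark [([446, 259, 482, 298], 0.73)]
loupe [([276, 59, 343, 225], 0.9)]
```

View pics/w1.png

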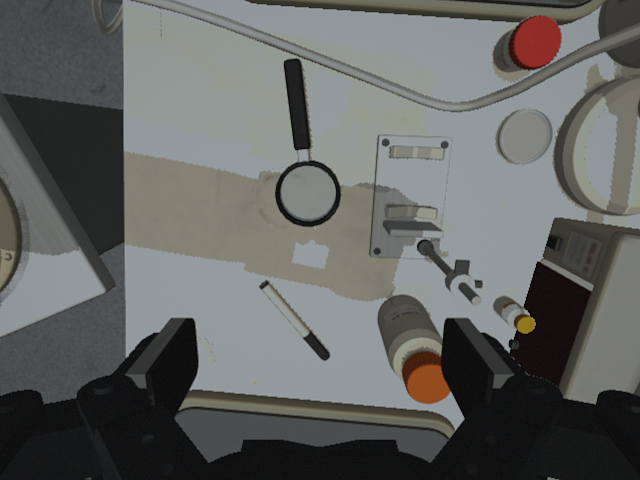

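```bash
python3 - <<'E'
from h import *
w=shot('wrist')
W=lambda u,v,z: np.round(onz(w,u,v,z),1)
for n,u,v,z in [('bolt',385,143,12),('bolt',445,145,12),('bolt',376,252,12),('corner',378,134,10),('corner',452,139,10),('corner',370,257,10),('sad- L',390,153,27),('sad- R',442,153,27),('stop top L',384,221,58),('stop top R',442,237,58),('posttop',474,299,175),('cap',427,377,146),('lens',308,193,24),('h1',292,63,19),('h2',301,147,19),('vial',525,324,60)]: print(n,W(u,v,z))
p,r=pose(); print('cam in tool',np.round(r.inv().apply(ray(w,300,200)[0]-p),1))
i=w['frame'][225:315,400:500]; cv2.imwrite('pics/post.png',cv2.cvtColor(cv2.resize(i,None,fx=6,fy=6,interpolation=cv2.INTER_CUBIC),cv2.COLOR_RGB2BGR))
E
```

```text
bolt [ 522.4 -128.4   12. ]
bolt [ 581.1 -155.5   12. ]
bolt [ 470.4 -238.5   12. ]
corner [ 519.  -116.9   10. ]
corner [ 590.5 -152.7   10. ]
corner [ 461.8 -242.1   10. ]
sad- L [ 521.6 -138.8   27. ]
sad- R [ 571.7 -159.9   27. ]
stop top L [ 488.4 -196.3   58. ]
stop top R [ 537.4 -235.3   58. ]
posttop [ 522.6 -251.   175. ]
cap [ 468.  -322.2  146. ]
lens [ 425.9 -144.1   24. ]
h1 [462.4 -18.6  19. ]
h2 [438.  -97.1  19. ]
vial [ 589.7 -362.6   60. ]
cam in tool [  69.4   -0.  -141.1]
```

View pics/post.png

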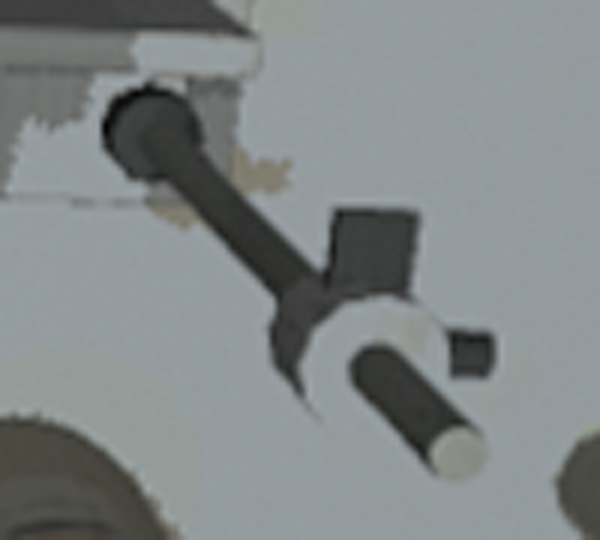

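```bash
cat >> h.py <<'E'
SEAT=np.array([547.5,-150.5,50]); C=np.array([.417,.909,0])
Z=np.array([0,0,1.])
def mat(x,z): return R.from_matrix(np.c_[x,np.cross(z,x),z])
def graspR(az,th=np.radians(70)):
    a=np.array([np.cos(az),np.sin(az),0]); return mat(np.cos(th)*a+np.sin(th)*Z, np.sin(th)*a-np.cos(th)*Z)
def layR(b=np.radians(20)): return mat(np.cos(b)*C-np.sin(b)*Z, -np.cos(b)*Z-np.sin(b)*C)
def chain(way,hand=1):
    "way: list of (pos,rot); print rel rows for successive calls"
    p,r=pose()
    for P,Q in way:
        P=np.array(P,float); v=(r.inv()*Q).as_rotvec(); n=int(np.ceil(max(np.abs(v).max()/.5,np.abs(P-p).max()/115,.01)))
        for k in range(n):
            pn=p+(P-p)/(n-k); rn=r*R.from_rotvec((r.inv()*Q).as_rotvec()/(n-k))
            o=np.r_[r.inv().apply(pn-p)/120,(r.inv()*rn).as_rotvec()/.5]
            print(np.round(o,3).tolist(),'rows',int(np.ceil(max(np.linalg.norm(pn-p)/50,np.linalg.norm((r.inv()*rn).as_rotvec())/.15))), np.round(pn)); p,r=pn,rn
        print('--')
E
python3 - <<'E'
from h import *
Q=graspR(np.radians(-20)); z=Q.as_matrix()[:,2]; g=np.array([468,-326.5,75])
print(g+18.7*z-115*z)
chain([((380,-290,240),Q),(g-96*z,Q)])
E
```

```text
[ 382.96496006 -295.54977659  107.9365398 ]
[-0.399, 0.008, 0.243, -0.612, 0.642, 0.874] rows 5 [ 415. -201.  299.]
[-0.428, 0.136, 0.129, -0.612, 0.642, 0.874] rows 5 [ 398. -246.  269.]
[-0.365, 0.285, 0.064, -0.612, 0.642, 0.874] rows 5 [ 380. -290.  240.]
--
[-0.51, 0.018, 0.208, 0.0, -0.0, 0.0] rows 2 [ 382. -293.  174.]
[-0.51, 0.018, 0.208, 0.0, -0.0, 0.0] rows 2 [ 383. -296.  108.]
--
```

Call:
{"method": "drive_tool", "body": {"series": "-0.2 0 0.12 -0.306 0.321 0.437 1; -0.4 0.01 0.24 -0.612 0.642 0.874 1; -0.4 0.01 0.24 -0.612 0.642 0.874 1; -0.4 0.01 0.24 -0.612 0.642 0.874 1; -0.4 0.01 0.24 -0.612 0.642 0.874 1"}}

```text
time_s: 6.05
eef_pos: [414.5, -201.5, 298.5]
ee_rot: [0.038, 0.912, 0.345, 0.216]
force: [-0.4, 0.2, 0.1]
grip_width: 0.997
```

Call:
{"method": "drive_tool", "body": {"series": "-0.2 0.07 0.06 -0.306 0.321 0.437 1; -0.43 0.14 0.13 -0.612 0.642 0.874 1; -0.43 0.14 0.13 -0.612 0.642 0.874 1; -0.43 0.14 0.13 -0.612 0.642 0.874 1; -0.43 0.14 0.13 -0.612 0.642 0.874 1"}}

```text
time_s: 6.55
eef_pos: [396.6, -245.6, 268.3]
ee_rot: [0.072, 0.903, 0.106, 0.41]
force: [0.7, -0.9, 0.3]
grip_width: 1.0
```

Call:
{"method": "drive_tool", "body": {"series": "-0.18 0.14 0.03 -0.306 0.321 0.437 1; -0.36 0.28 0.06 -0.612 0.642 0.874 1; -0.36 0.28 0.06 -0.612 0.642 0.874 1; -0.36 0.28 0.06 -0.612 0.642 0.874 1; -0.36 0.28 0.06 -0.612 0.642 0.874 1"}}

```text
time_s: 7.05
eef_pos: [379.6, -288.0, 238.7]
ee_rot: [0.098, 0.807, -0.143, 0.564]
force: [0.9, -0.6, -0.6]
grip_width: 0.998
```

```bash
python3 - <<'E'
from h import *
w=shot('wrist','w2.png'); s=telemetry.sense(); print(s['time_s'],np.round(s['joints'],2),s['force'],pose()[0],np.round(pose()[1].as_matrix(),3).tolist())
for n in ['bottle','focus_mark']:
    print(n,[(np.round(x['rect']).astype(int).tolist(),round(x['confidence'],2)) for x in nets.spot_in(n,w)[:2]])
print('pred base/mid/cap',np.round(proj(w,[[468,-326.5,0],[468,-326.5,94],[468,-326.5,146]])), np.round(proj(w,[[524,-254,z] for z in (125,140,155,175)])))
Q=graspR(np.radians(-20)); z=Q.as_matrix()[:,2]; g=np.array([468,-326.5,75]); chain([(g-96*z,Q)])
E
```

```text
7.1 [-1.4  -0.04  2.41  1.69  0.96 -0.74] [-0.50662111 -0.67011664 -0.05828697] [ 379.72154194 -288.26978725  239.24579763] [[0.323, -0.339, 0.883], [-0.118, -0.941, -0.318], [0.939, -0.001, -0.344]]
bottle [([293, 298, 371, 447], 0.96)]
focus_mark [([184, 284, 227, 322], 0.88)]
pred base/mid/cap [[326. 432.]
 [327. 365.]
 [328. 317.]] [[215. 310.]
 [212. 296.]
 [209. 281.]
 [205. 259.]]
[-0.51, 0.019, 0.211, -0.003, 0.002, 0.003] rows 2 [ 381. -292.  174.]
[-0.51, 0.019, 0.211, -0.003, 0.002, 0.003] rows 2 [ 383. -296.  108.]
--
```

View pics/w2.png

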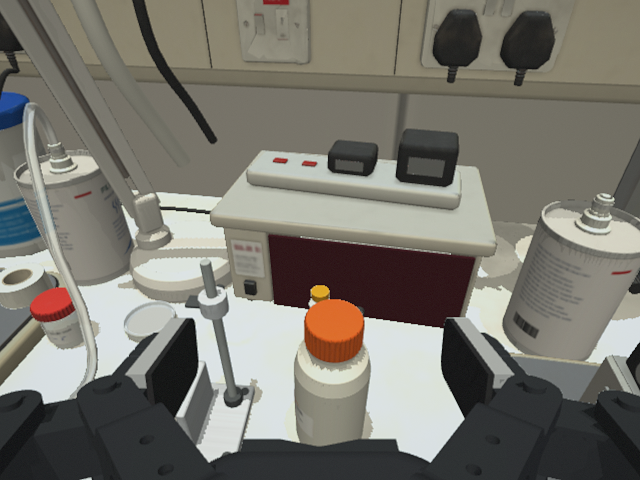

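```bash
python3 - <<'E'
from h import *
i=cv2.imread('pics/w2.png')[250:330,160:240]; cv2.imwrite('pics/post2.png',cv2.resize(i,None,fx=7,fy=7,interpolation=cv2.INTER_CUBIC))
Q=graspR(np.radians(-20)); z=Q.as_matrix()[:,2]; g=np.array([466.5,-330,75])
T=g+18.7*z; print(T); chain([(T+[0,0,170],Q),(T,Q)])
E
```

```text
[ 483.01251554 -336.01006415   68.60422332]
[0.311, 0.075, 0.889, -0.006, 0.004, 0.006] rows 3 [ 483. -336.  239.]
--
[-0.666, -0.0, 0.242, 0.0, 0.0, 0.0] rows 2 [ 483. -336.  154.]
[-0.666, -0.0, 0.242, 0.0, 0.0, 0.0] rows 2 [ 483. -336.   69.]
--
```

View pics/post2.png

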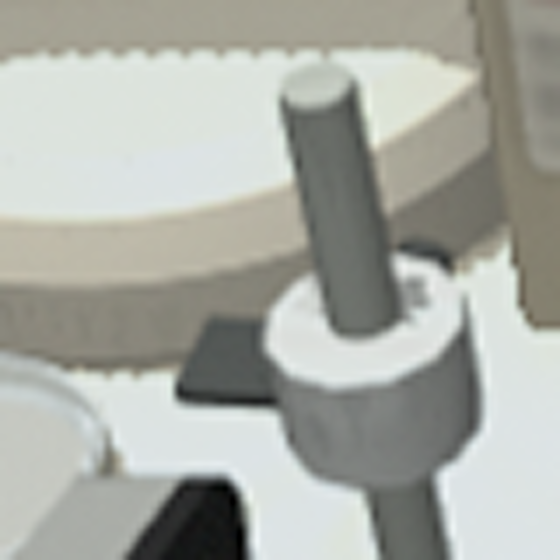

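```bash
python3 - <<'E'
from h import *
from scipy.optimize import least_squares
w2=shot('wrist')
w1=dict(w2); w1['view']=np.array([[0.919,-0.395,0.002,-460.611],[0.38,0.884,-0.273,34.819],[0.106,0.252,0.962,-476.576],[0,0,0,1]])
P=np.array([524.1,-254.2,0])
o1,o2=[476.2,300.3],[205.9,262.6]; t1,t2=[463,260],[187.6,301.1]
def res(v):
    post=np.array([v[2],v[3],175]); tip=np.array([v[2],v[3],v[1]])+v[0]*C
    b1,b2=v[4:6],v[6:8]
    return np.r_[proj(w1,post)[0]+b1-o1,proj(w2,post)[0]+b2-o2,proj(w1,tip)[0]+b1-t1,proj(w2,tip)[0]+b2-t2,(v[2:4]-P[:2])/2,(v[4:8])/2]
s=least_squares(res,[20,140,*P[:2],0,0,0,0]); print(np.round(s.x,1),np.round(s.fun,1))
sc=shot('scene','scene1.png'); print(np.round(proj(sc,[[524,-254,175],[524,-254,140],P+25*C+[0,0,140]]),1))
E
```

```text
[ 2.060e+01  1.362e+02  5.234e+02 -2.543e+02 -2.000e-01 -1.800e+00
  1.800e+00  1.000e+00] [ 0.3  0.3 -0.3 -0.2 -0.3  0.1 -0.1 -0.  -0.3 -0.1 -0.1 -0.9  0.9  0.5]
[[395.  285.7]
 [393.6 300.5]
 [390.8 292. ]]
```

Call:
{"method": "drive_tool", "body": {"series": "0.16 0.04 0.45 0 0 0 1; 0.31 0.075 0.89 0 0 0 1; 0.31 0.075 0.89 0 0 0 1; 0.31 0.075 0.89 0 0 0 1; 0.31 0.075 0.89 0 0 0 1"}}

```text
time_s: 7.8
eef_pos: [482.6, -336.2, 238.7]
ee_rot: [0.1, 0.807, -0.14, 0.564]
force: [-0.2, -0.1, 0.2]
grip_width: 1.003
```

```bash
python3 - <<'E'
from h import *
w=shot('wrist','w3.png'); s=telemetry.sense(); print(s['time_s'],np.round(s['joints'],2),s['force'],pose()[0])
print([(np.round(x['rect']).astype(int).tolist(),round(x['confidence'],2)) for x in nets.spot_in('bottle',w)[:2]])
print(np.round(proj(w,[[466.5,-330,0],[466.5,-330,94],[466.5,-330,146]])))
E
```

```text
7.85 [-1.11  0.2   2.15  1.91  0.76 -0.77] [-0.92711594 -0.24815079 -0.99085136] [ 482.22473233 -336.34043629  238.81729635]
[]
[[317. 589.]
 [317. 532.]
 [317. 487.]]
```

View pics/w3.png

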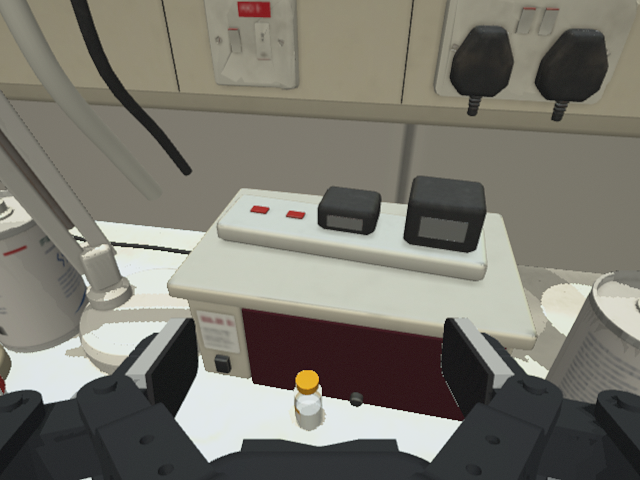

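Call:
{"method": "drive_tool", "body": {"series": "-0.33 0 0.12 0 0 0 1; -0.666 0 0.242 0 0 0 1; -0.666 0 0.242 0 0 0 1; -0.666 0 0.242 0 0 0 1"}}

```text
time_s: 8.3
eef_pos: [481.6, -337.0, 154.8]
ee_rot: [0.1, 0.807, -0.142, 0.564]
force: [0.3, 0.3, 0.9]
grip_width: 0.998
```

Call:
{"method": "drive_tool", "body": {"series": "-0.22 0 0.08 0 0 0 1; -0.44 0 0.16 0 0 0 1; -0.666 0 0.242 0 0 0 1; -0.666 0 0.242 0 0 0 1"}}

```text
time_s: 8.7
eef_pos: [481.5, -337.3, 70.0]
ee_rot: [0.099, 0.807, -0.142, 0.564]
force: [-0.0, -0.9, -0.4]
grip_width: 0.997
```

```bash
python3 - <<'E'
from h import *
s=telemetry.sense(); print(s['time_s'],np.round(s['joints'],2),s['force'],pose()[0])
w=shot('wrist','w4.png');p=shot('scene','s4.png'); 
a=cv2.imread('pics/s4.png')[200:430,260:480]; b=cv2.imread('pics/w4.png')
cv2.imwrite('pics/c4.png',np.hstack([cv2.resize(a,(400,418),interpolation=cv2.INTER_CUBIC),cv2.resize(b,(400,418))]))
E
```

```text
8.7 [-1.11  0.65  2.2   2.28  1.02 -1.34] [-0.0064879  -0.92835811 -0.35932555] [ 481.48420049 -337.30844674   69.99727609]
```

View pics/c4.png

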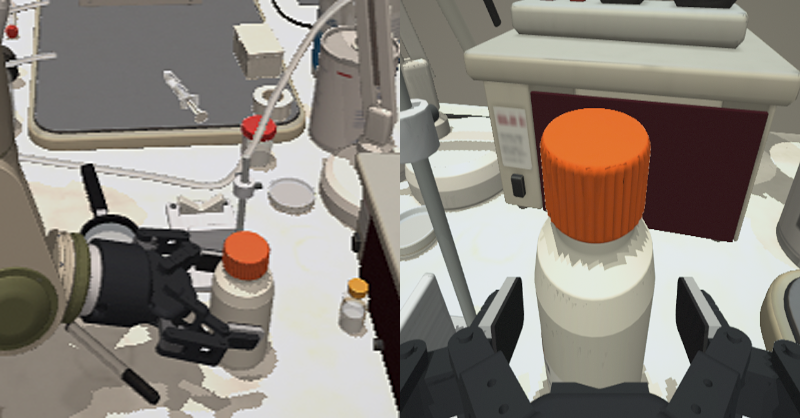

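Call:
{"method": "drive_tool", "body": {"series": "0 0 0 0 0 0 0.6; 0 0 0 0 0 0 0.3; 0 0 0 0 0 0 0.3; 0 0 0 0 0 0 0.3; 0 0 0 0 0 0 0.3; 0 0 0 0 0 0 0.3; 0 0 0 0 0 0 0.3; 0 0 0 0 0 0 0.3", "newtons": 45}}

```text
time_s: 9.6
eef_pos: [482.8, -338.2, 75.3]
ee_rot: [0.101, 0.805, -0.139, 0.568]
force: [-0.4, 2.0, 9.5]
grip_width: 0.669
```

```bash
python3 - <<'E'
from h import *
s=telemetry.sense(); print(s['time_s'],s['grip_width'],s['force'],pose()[0])
w=shot('wrist','w5.png')
hsv=cv2.cvtColor(w['frame'],cv2.COLOR_RGB2HSV); m=cv2.inRange(hsv,(3,170,60),(16,255,255)); n,l,st,c=cv2.connectedComponentsWithStats(m); k=1+st[1:,4].argmax(); print('cap bbox',st[k],c[k])
P,Q=pose(); z=Q.as_matrix()[:,2]; g=P-18.7*z; print('g',g)
# project cap for candidates along approach
th=np.linspace(0,2*np.pi,60)
for d in (-8,-4,0,4,8):
    a=np.array([z[0],z[1],0]); a/=np.linalg.norm(a); X=np.array([g[0],g[1],0])+d*a
    pts=np.vstack([X+np.c_[21.5*np.cos(th),21.5*np.sin(th),0*th+h] for h in (122,146)]); q=proj(w,pts); print(d,np.round([*q.min(0),*q.max(0)]))
# plan lay
b=np.array([466.5,-330,75])
rb=Q.inv().apply(Z); print('bottle z in tool',np.round(rb,3))
L=layR(); gz=g[2]; s_=gz-73 # grip pt height above mid
zl=L.as_matrix()[:,2]
G=SEAT+C*s_; T=G+18.7*zl; print('lay TCP',T)
chain([(P+[0,0,110],Q),((480,-240,230),R.concatenate([Q,L]).mean()),(T+[0,0,110],L),(T,L)])
E
```

```text
9.6 0.6685390431809178 [-0.37753342  2.04708375  9.46730288] [ 482.75319803 -338.20658376   75.2558127 ]
cap bbox [  242   140   171   151 21313] [325.14582649 212.91629522]
g [ 466.19614257 -332.19973463   81.52630706]
-8 [224. 145. 417. 324.]
-4 [227. 140. 413. 311.]
0 [230. 135. 410. 299.]
4 [233. 130. 407. 288.]
8 [236. 126. 405. 277.]
bottle z in tool [ 0.942  0.005 -0.334]
lay TCP [ 548.38865784 -148.56285378   32.42774799]
[0.864, 0.005, -0.307, 0.0, 0.0, 0.0] rows 3 [ 483. -338.  185.]
--
[0.127, -0.38, -0.204, 0.348, -0.625, -0.733] rows 4 [ 481. -289.  208.]
[0.202, -0.354, -0.191, 0.348, -0.625, -0.733] rows 4 [ 480. -240.  230.]
--
[0.257, -0.344, 0.418, 0.348, -0.625, -0.733] rows 4 [ 514. -194.  186.]
[0.47, -0.14, 0.345, 0.348, -0.625, -0.733] rows 4 [ 548. -149.  142.]
--
[0.314, -0.0, 0.861, 0.0, 0.0, -0.0] rows 3 [ 548. -149.   32.]
--
```

```bash
cat >> h.py <<'E'
RB=np.array([.942,.005,-.334]); RB/=np.linalg.norm(RB); SG=8.5
def layR2():
    L=layR(); v=L.apply(RB); ax=np.cross(v,C); return R.from_rotvec(ax)*L   # small angle
def layT(c=3.5,dz=0):
    L=layR2(); return SEAT+C*(SG+c)+[0,0,dz]+18.7*L.as_matrix()[:,2]
E
python3 - <<'E'
from h import *
P,Q=pose(); L=layR2(); print(L.apply(RB),layT())
chain([(P+[0,0,110],Q),((470,-150,220),L),(layT(14,110),L)])
E
```

```text
[4.16964245e-01 9.08922889e-01 5.76936040e-07] [ 549.927103   -145.28512672   32.37507702]
[0.864, 0.005, -0.307, 0.0, 0.0, 0.0] rows 3 [ 483. -338.  185.]
--
[0.023, -0.479, -0.232, 0.469, -0.828, -0.978] rows 5 [ 479. -275.  197.]
[0.181, -0.475, -0.159, 0.469, -0.828, -0.978] rows 5 [ 474. -213.  208.]
[0.33, -0.384, -0.164, 0.469, -0.828, -0.978] rows 5 [ 470. -150.  220.]
--
[0.591, 0.591, 0.477, 0.0, 0.0, 0.0] rows 3 [ 554. -136.  142.]
--
```

Call:
{"method": "drive_tool", "body": {"series": "0.1 0 -0.035 0 0 0 0.3; 0.3 0 -0.107 0 0 0 0.3; 0.6 0 -0.21 0 0 0 0.3; 0.86 0 -0.31 0 0 0 0.3; 0.86 0 -0.31 0 0 0 0.3; 0.86 0 -0.31 0 0 0 0.3"}}

```text
time_s: 10.25
eef_pos: [482.2, -337.3, 185.5]
ee_rot: [0.102, 0.805, -0.139, 0.568]
force: [-0.2, 1.1, -3.5]
grip_width: 0.667
```

```bash
python3 - <<'E'
from h import *
s=telemetry.sense(); print(s['time_s'],s['grip_width'],s['force'],pose()[0],np.round(s['joints'],2))
w=shot('wrist','w6.png')
hsv=cv2.cvtColor(w['frame'],cv2.COLOR_RGB2HSV); m=cv2.inRange(hsv,(3,170,60),(16,255,255)); n,l,st,c=cv2.connectedComponentsWithStats(m); k=1+st[1:,4].argmax(); print('cap bbox',st[k],c[k])
L=layR2(); chain([((470,-150,220),L),(layT(14,110),L)])
E
```

```text
10.25 0.6667020327685313 [-0.22314744  1.07778739 -3.52461532] [ 482.23529638 -337.27644076  185.45563382] [-1.11  0.33  2.19  2.07  0.84 -1.01]
cap bbox [  242   141   170   153 21590] [324.93923113 214.90546549]
[0.026, -0.477, -0.23, 0.468, -0.827, -0.978] rows 5 [ 478. -275.  196.]
[0.183, -0.471, -0.16, 0.468, -0.827, -0.978] rows 5 [ 474. -212.  208.]
[0.33, -0.38, -0.166, 0.468, -0.827, -0.978] rows 5 [ 470. -150.  220.]
--
[0.591, 0.591, 0.477, -0.0, -0.0, -0.0] rows 3 [ 554. -136.  142.]
--
```

Call:
{"method": "drive_tool", "body": {"series": "0.01 -0.08 -0.04 0.08 -0.14 -0.16 0.3; 0.01 -0.24 -0.12 0.23 -0.41 -0.49 0.3; 0.02 -0.4 -0.19 0.39 -0.69 -0.81 0.3; 0.03 -0.48 -0.23 0.468 -0.827 -0.978 0.3; 0.03 -0.48 -0.23 0.468 -0.827 -0.978 0.3; 0.03 -0.48 -0.23 0.468 -0.827 -0.978 0.3"}}

```text
time_s: 10.9
eef_pos: [478.7, -274.2, 196.3]
ee_rot: [0.11, 0.919, 0.108, 0.362]
force: [0.8, -0.1, -1.8]
grip_width: 0.668
```

Call:
{"method": "drive_tool", "body": {"series": "0.03 -0.08 -0.03 0.08 -0.14 -0.16 0.3; 0.09 -0.23 -0.08 0.23 -0.41 -0.49 0.3; 0.15 -0.39 -0.13 0.39 -0.69 -0.81 0.3; 0.18 -0.47 -0.16 0.468 -0.827 -0.978 0.3; 0.18 -0.47 -0.16 0.468 -0.827 -0.978 0.3; 0.18 -0.47 -0.16 0.468 -0.827 -0.978 0.3"}}

```text
time_s: 11.5
eef_pos: [474.9, -211.1, 206.6]
ee_rot: [0.106, 0.926, 0.343, 0.115]
force: [-0.1, 0.5, -2.7]
grip_width: 0.669
```

Call:
{"method": "drive_tool", "body": {"series": "0.05 -0.06 -0.03 0.08 -0.14 -0.16 0.3; 0.16 -0.19 -0.08 0.23 -0.41 -0.49 0.3; 0.27 -0.31 -0.14 0.39 -0.69 -0.81 0.3; 0.33 -0.38 -0.166 0.468 -0.827 -0.978 0.3; 0.33 -0.38 -0.166 0.468 -0.827 -0.978 0.3; 0.33 -0.38 -0.166 0.468 -0.827 -0.978 0.3"}}

```text
time_s: 12.1
eef_pos: [470.6, -147.5, 216.0]
ee_rot: [0.088, 0.825, 0.539, -0.145]
force: [-0.0, -0.1, -2.7]
grip_width: 0.667
```

```bash
python3 - <<'E'
from h import *
s=telemetry.sense(); print(s['time_s'],s['grip_width'],s['force'],pose()[0],np.round(s['joints'],2))
w=shot('wrist','w7.png'); shot('scene','s7.png'); shot('top','t7.png')
hsv=cv2.cvtColor(w['frame'],cv2.COLOR_RGB2HSV); m=cv2.inRange(hsv,(3,170,60),(16,255,255)); n,l,st,c=cv2.connectedComponentsWithStats(m); k=1+st[1:,4].argmax(); print('cap bbox',st[k],c[k])
L=layR2(); print(pose()[1].apply(RB)); chain([(layT(14,110),L)])
E
```

```text
12.1 0.6667879749248762 [-0.03937708 -0.11800472 -2.66713432] [ 470.58700547 -147.52045113  216.02724931] [-0.37  0.31  1.58 -0.35  1.29  0.15]
cap bbox [  240   141   173   154 21688] [324.72348764 215.41027296]
[0.41313633 0.91066818 0.00135765]
[0.573, 0.6, 0.459, -0.009, -0.003, 0.012] rows 3 [ 554. -136.  142.]
--
```

Call:
{"method": "drive_tool", "body": {"series": "0.1 0.1 0.08 0 0 0 0.3; 0.29 0.3 0.23 0 0 0 0.3; 0.48 0.5 0.38 -0.01 0 0.01 0.3; 0.573 0.6 0.459 -0.009 -0.003 0.012 0.3; 0.573 0.6 0.459 -0.009 -0.003 0.012 0.3; 0.573 0.6 0.459 -0.009 -0.003 0.012 0.3"}}

```text
time_s: 12.85
eef_pos: [553.7, -136.4, 142.6]
ee_rot: [0.091, 0.829, 0.533, -0.142]
force: [-1.4, -0.5, -2.2]
grip_width: 0.67
```

```bash
python3 - <<'E'
from h import *
s=telemetry.sense(); print(s['time_s'],s['grip_width'],s['force'],pose()[0],np.round(s['joints'],2))
w=shot('wrist','w8.png'); shot('scene','s8.png'); t=shot('top','t8.png')
L=layR2(); print(pose()[1].apply(RB)); chain([(layT(14,4),L)])
g=layT(14,110)-18.7*L.as_matrix()[:,2]
print('top pred base,cap ends',np.round(proj(t,[g-C*81.5,g+C*64.5]),1))
a=cv2.imread('pics/s8.png')[220:400,280:440]; b=cv2.imread('pics/t8.png')[180:300,360:520]; 
cv2.imwrite('pics/c8.png',np.hstack([cv2.resize(a,(400,450),interpolation=cv2.INTER_CUBIC),cv2.resize(b,(400,300),interpolation=cv2.INTER_CUBIC)[:450] if 0 else cv2.copyMakeBorder(cv2.resize(b,(400,300),interpolation=cv2.INTER_CUBIC),0,150,0,0,0)]))
E
```

```text
12.85 0.6701447446117867 [-1.39630418 -0.51501158 -2.15482479] [ 553.65225689 -136.39817753  142.58224764] [-0.3   0.55  1.42 -0.36  1.23  0.26]
[4.17974009e-01 9.08458771e-01 6.24032761e-04]
[0.303, -0.001, 0.84, 0.003, -0.001, -0.003] rows 3 [ 554. -136.   36.]
--
top pred base,cap ends [[439.  223.1]
 [373.6 196.3]]
```

View pics/c8.png

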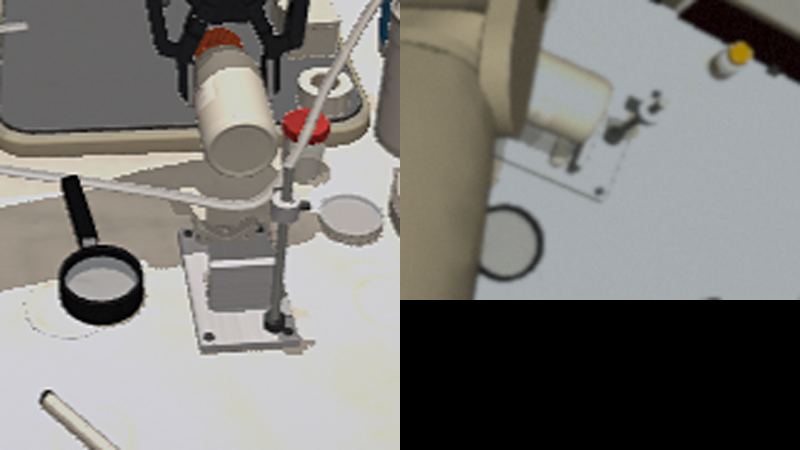

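Call:
{"method": "drive_tool", "body": {"series": "0.05 0 0.15 0 0 0 0.3; 0.15 0 0.42 0 0 0 0.3; 0.23 0 0.64 0 0 0 0.3; 0.23 0 0.64 0 0 0 0.3; 0.23 0 0.64 0 0 0 0.3"}}

```text
time_s: 13.5
eef_pos: [554.5, -136.4, 63.4]
ee_rot: [0.093, 0.829, 0.533, -0.141]
force: [1.2, 0.1, -2.9]
grip_width: 0.666
```

```bash
python3 - <<'E'
from h import *
s=telemetry.sense(); P,Q=pose(); print(s['time_s'],s['force'],P)
g=P-18.7*Q.as_matrix()[:,2]; c=Q.apply(RB); base=g-c*81.5; print('base',base,'cradle xy',np.dot(base-SEAT,[-.909,.417,0]),-27-np.dot(base-SEAT,C))
p=shot('scene','s9.png'); t=shot('top','t9.png'); w=shot('wrist','w9.png')
th=np.linspace(0,2*np.pi,40); x=np.array([-.909,.417,0])
E=base+30*(np.cos(th)[:,None]*x+np.sin(th)[:,None]*Z)
out=[]
for q,f,(r0,r1,c0,c1),k in ((p,'s9.png',(260,380,320,420),4),(t,'t9.png',(190,270,370,470),4)):
    i=cv2.resize(cv2.imread('pics/'+f)[r0:r1,c0:c1],None,fx=k,fy=k,interpolation=cv2.INTER_CUBIC)
    e=((proj(q,E)-[c0,r0]+.5)*k).astype(int); cv2.polylines(i,[e.reshape(-1,1,2)],True,(0,0,255),1); out.append(cv2.copyMakeBorder(i,0,480-i.shape[0],0,0,0))
cv2.imwrite('pics/c9.png',np.hstack(out))
L=layR2(); chain([(layT(14,4),L)])
E
```

```text
13.5 [ 1.19875587  0.13932857 -2.89487653] [ 554.52970269 -136.35463178   63.38304281]
base [ 522.97357668 -204.68368249   80.95258705] cradle xy -0.3000767994435112 32.4804859135812
[0.078, -0.009, 0.217, 0.009, -0.002, -0.006] rows 1 [ 554. -136.   36.]
--
```

View pics/c9.png

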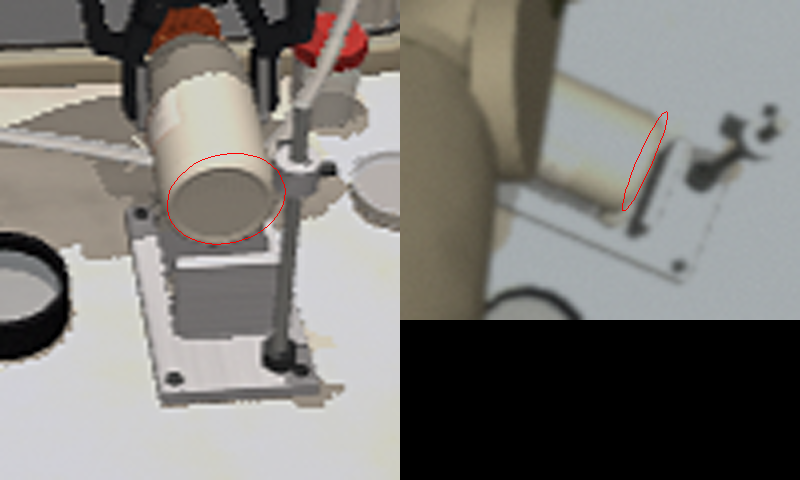

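```bash
python3 - <<'E'
from h import *
p=shot('scene'); X=np.array([-.909,.417,0]); O=np.array([536.2,-175,0])
f=lambda x,y,z:O+x*X-y*C+[0,0,z]
# bolts: measured in world earlier
for n,pt in [('boltFL +x+y',[470.4,-238.5,12]),('boltBL +x-y',[522.4,-128.4,12]),('plate corner +x+y',f(40,93,10)),('plate corner -x+y',f(-40,93,10)),('stop top +x',f(28,51,58)),('stop top -x',f(-28,51,58)),('posttop',f(-22,77,175))]:
    print(n,np.round((proj(p,pt)[0]-[320,260]+.5)*4))
E
```

```text
boltFL +x+y [172. 380.]
boltBL +x-y [139. 214.]
plate corner +x+y [161. 395.]
plate corner -x+y [321. 384.]
stop top +x [175. 263.]
stop top -x [285. 255.]
posttop [302. 105.]
```

```bash
python3 - <<'E'
from h import *
X=np.array([-.909,.417,0])
L=R.from_rotvec(.023*Z)*layR2(); sh=-1*X
chain([(layT(14,5)+sh,L),(layT(4,5)+sh,L),(layT(4,0)+sh,L)])
E
```

```text
[0.075, 0.001, 0.206, -0.008, -0.002, -0.049] rows 1 [ 555. -136.   37.]
--
[-0.079, -0.002, 0.028, 0.0, 0.0, 0.0] rows 1 [ 551. -145.   37.]
--
[0.014, -0.0, 0.039, -0.0, -0.0, 0.0] rows 1 [ 551. -145.   32.]
--
```

Call:
{"method": "drive_tool", "body": {"series": "0.025 0 0.07 0 0 -0.02 0.3; 0.05 0 0.14 0 0 -0.05 0.3; 0.075 0 0.206 -0.008 0 -0.05 0.3; 0.075 0 0.206 -0.008 0 -0.05 0.3; 0.035 0 0.22 -0.008 0 -0.05 0.3; 0 0 0.234 -0.008 0 -0.05 0.3; 0 0 0.234 -0.008 0 -0.05 0.3; 0 0 0.234 -0.008 0 -0.05 0.3"}}

```text
time_s: 14.5
eef_pos: [551.1, -145.1, 37.4]
ee_rot: [0.093, 0.822, 0.544, -0.141]
force: [0.2, 0.9, -2.2]
grip_width: 0.67
```

```bash
python3 - <<'E'
from h import *
s=telemetry.sense(); P,Q=pose(); print(s['time_s'],s['force'],P)
X=np.array([-.909,.417,0]); L=R.from_rotvec(.023*Z)*layR2(); chain([(layT(4,-1)-X,L)])
E
```

```text
14.5 [ 0.15219562  0.8938578  -2.15249422] [ 551.12968936 -145.05145736   37.37787082]
[0.015, -0.0, 0.048, 0.0, -0.002, 0.0] rows 1 [ 551. -145.   31.]
--
```

Call:
{"method": "drive_tool", "body": {"series": "0.004 0 0.012 0 0 0 0.3; 0.008 0 0.026 0 0 0 0.3; 0.012 0 0.038 0 0 0 0.3; 0.012 0 0.038 0 0 0 0.3; 0.012 0 0.038 0 0 0 0.3"}}

```text
time_s: 15.0
eef_pos: [552.0, -145.5, 33.9]
ee_rot: [0.095, 0.822, 0.544, -0.14]
force: [1.1, 0.1, 6.2]
grip_width: 0.664
```

Call:
{"method": "drive_tool", "body": {"series": "0 0 0 0 0 0 0.75; 0 0 0 0 0 0 0.8; 0 0 0 0 0 0 0.9; 0 0 0 0 0 0 1; 0 0 0 0 0 0 1; 0 0 0 0 0 0 1; 0 0 0 0 0 0 1", "newtons": 30}}

```text
time_s: 15.7
eef_pos: [552.0, -145.5, 33.8]
ee_rot: [0.095, 0.822, 0.544, -0.14]
force: [0.3, -0.5, -0.3]
grip_width: 1.001
```

```bash
python3 - <<'E'
from h import *
s=telemetry.sense(); P,Q=pose(); print(s['time_s'],s['force'],P,s['grip_width'])
w=shot('wrist','w10.png')
hsv=cv2.cvtColor(w['frame'],cv2.COLOR_RGB2HSV); m=cv2.inRange(hsv,(3,170,60),(16,255,255)); n,l,st,c=cv2.connectedComponentsWithStats(m); k=1+st[1:,4].argmax(); print('cap bbox',st[k],c[k])
chain([(P-115*Q.as_matrix()[:,2],Q)])
E
```

```text
15.7 [ 0.30934704 -0.53461436 -0.26989581] [ 551.95395826 -145.52092682   33.82206554] 1.001172082480374
cap bbox [  243   140   169   148 20760] [325.2416185  211.57750482]
[-0.0, 0.0, -0.958, -0.0, -0.0, 0.0] rows 3 [ 567. -110.  142.]
--
```

Call:
{"method": "drive_tool", "body": {"series": "0 0 -0.2 0 0 0 1; 0 0 -0.6 0 0 0 1; 0 0 -0.96 0 0 0 1; 0 0 -0.96 0 0 0 1"}}

```text
time_s: 16.15
eef_pos: [569.5, -109.2, 148.2]
ee_rot: [0.099, 0.822, 0.544, -0.137]
force: [-0.3, -1.1, -0.3]
grip_width: 1.002
```

```bash
python3 - <<'E'
from h import *
a=np.radians(73.3); Q=mat(np.array([np.cos(a),np.sin(a),0]),-Z); chain([((450,-62.5,170),Q)])
E
```

```text
[-0.046, -0.533, -0.088, -0.005, 0.339, -0.109] rows 2 [510. -86. 159.]
[-0.001, -0.534, -0.093, -0.005, 0.339, -0.109] rows 2 [450. -62. 170.]
--
```

Call:
{"method": "drive_tool", "body": {"series": "-0.02 -0.27 -0.05 0 0.17 -0.05 1; -0.046 -0.533 -0.088 -0.005 0.339 -0.109 1; -0.046 -0.533 -0.088 -0.005 0.339 -0.109 1; -0.046 -0.533 -0.088 -0.005 0.339 -0.109 1"}}

```text
time_s: 16.55
eef_pos: [509.6, -86.3, 159.2]
ee_rot: [0.05, 0.816, 0.572, -0.069]
force: [0.6, -0.1, -0.5]
grip_width: 1.005
```

Call:
{"method": "drive_tool", "body": {"series": "0 -0.27 -0.05 0 0.17 -0.05 1; 0 -0.53 -0.09 -0.005 0.339 -0.109 1; 0 -0.53 -0.09 -0.005 0.339 -0.109 1; 0 -0.53 -0.09 -0.005 0.339 -0.109 1"}}

```text
time_s: 16.95
eef_pos: [451.0, -63.5, 169.7]
ee_rot: [0.001, 0.803, 0.596, -0.001]
force: [0.7, -0.5, 0.2]
grip_width: 0.998
```

```bash
python3 - <<'E'
from h import *
s=telemetry.sense(); P,Q=pose(); print(s['time_s'],P,np.round(Q.as_matrix()[:,0],3))
w=shot('wrist','w11.png'); shot('scene','s11.png')
b=cv2.imread('pics/w11.png'); 
X=np.array([-.909,.417,0]); th=np.linspace(0,2*np.pi,60)
def poly(P3,col): cv2.polylines(b,[proj(w,P3).astype(int).reshape(-1,1,2)],True,col,1)
l=np.array([425.5,-144,24]); poly(l+36*np.c_[np.cos(th),np.sin(th),0*th],(0,0,255))
h=np.array([.287,.958,0]); n=np.array([-.958,.287,0])
lz=l*[1,1,0]+[0,0,23]; poly(np.array([lz+h*40+n*9,lz+h*130+n*9,lz+h*130-n*9,lz+h*40-n*9]),(0,255,0))
base=SEAT-C*(73-2); e=base+C*73
poly(np.array([base+30*X,base+C*94+30*X,base+C*94-30*X,base-30*X]),(255,0,0))
cv2.imwrite('pics/c11.png',b)
g=cv2.cvtColor(w['frame'],cv2.COLOR_RGB2GRAY); m=(g<55).astype(np.uint8); m[300:]=0
n_,lab,st,c=cv2.connectedComponentsWithStats(m); print([(st[i].tolist(),np.round(c[i]).tolist()) for i in range(1,n_) if st[i,4]>600])
E
```

```text
16.95 [451.02877938 -63.50659743 169.73871079] [ 0.289  0.957 -0.002]
[([231, 0, 409, 125, 1666], [427.0, 80.0]), ([254, 64, 386, 80, 661], [450.0, 107.0]), ([0, 130, 73, 170, 11332], [33.0, 213.0]), ([305, 160, 25, 122, 2889], [317.0, 219.0])]
```

View pics/c11.png

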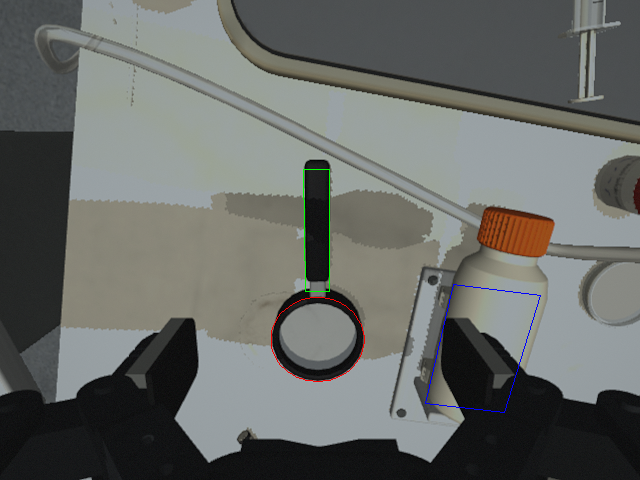

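```bash
python3 - <<'E'
from h import *
w=shot('wrist')
a=onz(w,317.5,161,23);b=onz(w,317.5,282,23);print(a,b,np.linalg.norm(a-b),(a+b)/2)
d=(a-b)/np.linalg.norm(a-b); print(d); m=(a+b)/2
print('lens est',m-85*d, 'img lens z12',onz(w,318,335,12))
Q=mat(np.array([d[0],d[1],0])/np.hypot(d[0],d[1]),-Z); chain([([m[0],m[1],60],Q),([m[0],m[1],3],Q)])
E
```

```text
[465.1350335  -13.66426406  23.        ] [439.64483939 -97.73228278  23.        ] 87.84749152642783 [452.38993644 -55.69827342  23.        ]
[0.29016417 0.95697688 0.        ]
lens est [ 427.72598233 -137.04130857   23.        ] img lens z12 [ 425.72570394 -144.88868726   12.        ]
[0.063, -0.008, 0.911, -0.0, 0.003, 0.005] rows 3 [452. -56.  60.]
--
[-0.0, -0.0, 0.475, 0.0, -0.0, 0.0] rows 2 [452. -56.   3.]
--
```

Call:
{"method": "drive_tool", "body": {"series": "0.01 0 0.4 0 0 0.005 1; 0.03 -0.005 0.8 0 0 0.005 1; 0.03 -0.005 0.91 0 0 0.005 1; 0.03 -0.005 0.91 0 0 0.005 1; 0.03 -0.005 0.91 0 0 0.005 1"}}

```text
time_s: 17.6
eef_pos: [452.5, -59.7, 60.5]
ee_rot: [0.001, 0.803, 0.596, -0.001]
force: [0.2, -0.6, 0.4]
grip_width: 0.997
```

Call:
{"method": "drive_tool", "body": {"series": "0 0 0.2 0 0 0 1; 0 0 0.35 0 0 0 1; 0 0 0.46 0 0 0 1; 0 0 0.47 0 0 0 1; 0 0 0.47 0 0 0 1"}}

```text
time_s: 18.1
eef_pos: [453.3, -60.1, 5.1]
ee_rot: [0.002, 0.803, 0.596, -0.0]
force: [-0.1, 0.2, 1.0]
grip_width: 1.003
```

Call:
{"method": "drive_tool", "body": {"series": "0 -0.018 0.02 0 0 0 1; 0 -0.018 0.02 0 0 0 1; 0 -0.018 0.02 0 0 0 0.6; 0 -0.018 0.02 0 0 0 0.3; 0 -0.018 0.02 0 0 0 0.1; 0 -0.018 0.02 0 0 0 0; 0 -0.018 0.02 0 0 0 0; 0 -0.018 0.02 0 0 0 0; 0 -0.018 0.02 0 0 0 0; 0 -0.018 0.02 0 0 0 0; 0 -0.018 0.02 0 0 0 0; 0 -0.018 0.02 0 0 0 0", "newtons": 60}}

```text
time_s: 19.3
eef_pos: [451.4, -59.5, 3.0]
ee_rot: [0.002, 0.803, 0.596, -0.0]
force: [-1.0, 0.2, 5.0]
grip_width: 0.194
```

Call:
{"method": "drive_tool", "body": {"series": "0 0 -0.03 0 0 0 0; 0 0 -0.1 0 0 0 0; 0 0 -0.3 0 0 0 0; 0 0 -0.6 0 0 0 0; 0 0 -0.9 0 0 0 0; 0 0 -1 0 0 0 0; 0 0 -1 0 0 0 0; 0 0 -1 0 0 0 0", "newtons": 90}}

```text
time_s: 20.1
eef_pos: [450.7, -59.1, 122.5]
ee_rot: [0.001, 0.803, 0.596, -0.0]
force: [-0.2, 0.6, -2.6]
grip_width: 0.193
```

```bash
python3 - <<'E'
from h import *
s=telemetry.sense(); P,Q=pose(); print(s['time_s'],P,s['force'],s['wrist_torque'],s['grip_width'],np.round(Q.as_matrix(),3).tolist())
w=shot('wrist','w12.png'); p=shot('scene','s12.png')
for q in (w,p): print([(np.round(x['rect']).astype(int).tolist(),round(x['confidence'],2)) for n in ('loupe','bottle') for x in nets.spot_in(n,q)[:1]])
i=w['frame'];g=cv2.cvtColor(i,cv2.COLOR_RGB2GRAY)
# predicted lens ring in level pose, lens at TCP-(~82)*x_t and z=132
x=Q.as_matrix()[:,0]; th=np.linspace(0,2*np.pi,80); b=cv2.cvtColor(i,cv2.COLOR_RGB2BGR)
for d,col in ((81,(0,0,255)),(89,(0,255,0))):
    c=P-d*x; c[2]=12+P[2]-3
    for dz in (-12,12): cv2.polylines(b,[proj(w,c+[0,0,dz]+36*np.c_[np.cos(th),np.sin(th),0*th]).astype(int).reshape(-1,1,2)],True,col,1)
a=cv2.imread('pics/s12.png')[220:370,260:430]
cv2.imwrite('pics/c12.png',np.hstack([cv2.resize(b,(500,375)),cv2.resize(cv2.copyMakeBorder(a,0,60,0,0,0),(300,375),interpolation=cv2.INTER_CUBIC)]))
E
```

```text
20.1 [450.73325652 -59.07084741 122.47719376] [-0.16326243  0.6138981  -2.60695315] [ 0.10968061 -0.01811268  0.01145057] 0.19345478574371586 [[0.29, 0.957, 0.001], [0.957, -0.29, -0.002], [-0.002, 0.002, -1.0]]
[([290, 200, 349, 446], 0.72), ([469, 228, 604, 457], 0.61)]
[([301, 250, 336, 306], 0.73), ([359, 273, 392, 322], 0.96)]
```

View pics/c12.png

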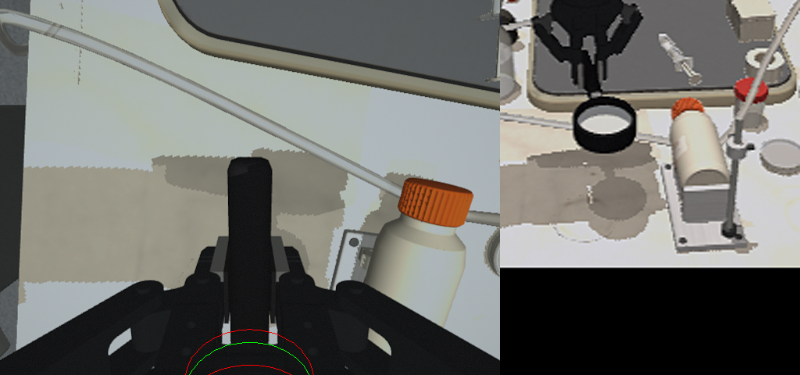

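```bash
cat >> h.py <<'E'
def ringfit(p,box,dguess):
    "bbox of the dark barrel in the scene picture against the model for lens distance d, height offset h"
    c0,r0,c1,r1=box; g=cv2.cvtColor(p['frame'],cv2.COLOR_RGB2GRAY)[r0:r1,c0:c1]; m=(g<60).astype(np.uint8)
    n,l,st,c=cv2.connectedComponentsWithStats(m); k=1+st[1:,4].argmax(); b=st[k]; print('dark bbox',b[0]+c0,b[1]+r0,b[0]+b[2]+c0,b[1]+b[3]+r0)
    P,Q=pose(); x=Q.as_matrix()[:,0]; th=np.linspace(0,2*np.pi,90)
    for d in dguess:
        for h in (-4,0,4):
            c=P-d*x; c[2]=P[2]+9+h
            q=np.vstack([proj(p,c+[0,0,z]+36*np.c_[np.cos(th),np.sin(th),0*th]) for z in (-12,12)]); print(d,h,np.round([*q.min(0),*q.max(0)],1))
E
python3 - <<'E'
from h import *
p=shot('scene'); ringfit(p,(296,274,345,312),(80,85,90))
X=np.array([-.909,.417,0]); th=np.linspace(0,2*np.pi,90)
# bottle check: cap colour in scene and wrist vs model at mid offset k along C
hsv=cv2.cvtColor(p['frame'],cv2.COLOR_RGB2HSV); m=cv2.inRange(hsv,(3,170,60),(16,255,255)); n,l,st,c=cv2.connectedComponentsWithStats(m); k=1+st[1:,4].argmax(); print('cap',st[k],c[k])
for o in (0,4,8):
    q=np.vstack([proj(p,SEAT+C*(o+t)+21.5*(np.cos(th)[:,None]*X+np.sin(th)[:,None]*Z)) for t in (49,73)]); print(o,np.round([*q.min(0),*q.max(0)],1))
w=shot('wrist'); hsv=cv2.cvtColor(w['frame'],cv2.COLOR_RGB2HSV); m=cv2.inRange(hsv,(3,170,60),(16,255,255)); n,l,st,c=cv2.connectedComponentsWithStats(m); k=1+st[1:,4].argmax(); print('cap',st[k],c[k])
for o in (0,4,8):
    q=np.vstack([proj(w,SEAT+C*(o+t)+21.5*(np.cos(th)[:,None]*X+np.sin(th)[:,None]*Z)) for t in (49,73)]); print(o,np.round([*q.min(0),*q.max(0)-q.min(0)],1))
E
```

```text
dark bbox 302 274 337 306
80 -4 [299.4 272.  335.9 304.3]
80 0 [299.3 270.4 335.9 302.7]
80 4 [299.3 268.8 335.9 301.1]
85 -4 [299.9 273.4 336.5 306. ]
85 0 [299.8 271.8 336.5 304.4]
85 4 [299.7 270.2 336.6 302.8]
90 -4 [300.3 274.9 337.2 307.7]
90 0 [300.3 273.3 337.2 306.1]
90 4 [300.2 271.7 337.2 304.5]
cap [520  81  27  42 630] [533.13333333 100.42857143]
0 [355.1 273.6 375.6 295.1]
4 [354.9 272.5 375.3 293.9]
8 [354.6 271.5 374.9 292.8]
cap [ 509  228   96   62 4424] [556.02712477 258.55470163]
0 [504.6 232.3 101.3  68.2]
4 [506.4 225.6 102.   67.5]
8 [508.2 218.8 102.8  66.9]
```

```bash
python3 - <<'E'
from h import *
t=shot('top'); s=shot('scene'); w1=dict(shot('wrist')); w1['view']=np.array([[0.919,-0.395,0.002,-460.611],[0.38,0.884,-0.273,34.819],[0.106,0.252,0.962,-476.576],[0,0,0,1]])
top=[(190+u/2.4,140+v/2.4) for u,v in [(330,340),(400,265),(460,185),(480,150),(487,110),(485,60),(485,0)]]
wp=[(300,45),(380,85),(450,107),(500,100),(560,65),(630,36)]
sp=[(230+u/2.4,180+v/2.4) for u,v in [(180,268),(280,284),(360,292),(395,268),(430,190),(470,105),(500,70),(540,45)]]
for z in (8,40,80,120): 
    for n,c,P in (('top',t,top),('w1',w1,wp),('sc',s,sp)): print(z,n,[np.round(onz(c,*q,z)[:2]).astype(int).tolist() for q in P])
E
```

```text
8 top [[419, 29], [491, -43], [570, -106], [605, -128], [647, -137], [700, -138], [764, -141]]
8 w1 [[478, -4], [540, -72], [600, -122], [651, -136], [717, -127], [789, -129]]
8 sc [[465, -3], [537, -73], [597, -122], [648, -110], [763, -23], [921, 95], [1013, 144], [1107, 170]]
40 top [[417, 29], [487, -40], [564, -102], [598, -123], [638, -132], [689, -133], [752, -136]]
40 w1 [[477, -10], [534, -73], [590, -120], [637, -133], [699, -125], [766, -126]]
40 sc [[448, -38], [517, -105], [574, -152], [622, -140], [732, -57], [882, 56], [970, 102], [1059, 126]]
80 top [[414, 29], [481, -38], [555, -97], [588, -117], [627, -126], [676, -126], [737, -130]]
80 w1 [[475, -18], [527, -75], [578, -117], [621, -129], [677, -122], [738, -123]]
80 sc [[426, -82], [491, -145], [544, -189], [590, -178], [692, -100], [833, 6], [916, 50], [1000, 72]]
120 top [[411, 30], [476, -35], [547, -91], [579, -111], [616, -119], [664, -120], [721, -123]]
120 w1 [[474, -26], [520, -77], [566, -115], [604, -125], [655, -119], [709, -120]]
120 sc [[404, -126], [465, -185], [515, -226], [558, -216], [653, -142], [785, -44], [862, -3], [941, 18]]
```

Call:
{"method": "drive_tool", "body": {"series": "0.01 0.04 -0.03 0 0 0 0; 0.04 0.15 -0.05 0 0 0 0; 0.09 0.35 -0.05 0 0 0 0; 0.16 0.6 -0.05 0 0 0 0; 0.23 0.82 -0.05 0 0 0 0; 0.26 0.94 -0.05 0 0 0 0; 0.276 0.995 -0.05 0 0 0 0; 0.276 0.995 -0.05 0 0 0 0; 0.276 0.995 -0.05 0 0 0 0; 0.276 0.995 -0.05 0 0 0 0"}}

```text
time_s: 21.65
eef_pos: [574.5, -62.1, 129.2]
ee_rot: [0.001, 0.803, 0.596, -0.0]
force: [-0.3, 0.3, -2.0]
grip_width: 0.187
```

```bash
python3 - <<'E'
from h import *
s=telemetry.sense(); P,Q=pose(); print(s['time_s'],P,s['force'],s['grip_width'],np.round(Q.as_matrix(),3).tolist())
p=shot('scene','s13.png'); t=shot('top','t13.png'); x=Q.as_matrix()[:,0]
print('lens',P-89*x+[0,0,9])
for n in ('loupe','focus_mark','bottle'): print(n,[(np.round(v['rect'],1).tolist(),round(v['confidence'],2)) for v in nets.spot_in(n,p)[:2]])
q=proj(p,P-89*x+[0,0,9])[0].astype(int); print(q)
ringfit(p,(q[0]-23,q[1]-17,q[0]+24,q[1]+24),(85,89))
print(np.round(proj(p,[[523.4,-254.3,136.2],np.array([523.4,-254.3,136.2])+20.6*C]),1))
g=cv2.cvtColor(p['frame'],cv2.COLOR_RGB2GRAY); print(g[282:312:1,380:410:2])
E
```

```text
21.65 [574.45536414 -62.10204914 129.22795541] [-0.33113411  0.30896412 -2.04121703] 0.18673243213381754 [[0.29, 0.957, 0.001], [0.957, -0.29, -0.003], [-0.002, 0.002, -1.0]]
lens [ 548.63507993 -147.27410282  138.41287157]
loupe [([354.9, 235.0, 390.1, 281.9], 0.9)]
focus_mark [([386.9, 295.1, 403.2, 310.0], 0.71)]
bottle [([357.8, 281.0, 390.7, 325.9], 0.78)]
[371 267]
dark bbox 348 250 392 284
85 -4 [353.5 253.8 388.8 283.8]
85 0 [353.5 252.3 389.  282.2]
85 4 [353.5 250.7 389.1 280.6]
89 -4 [354.  254.9 389.5 285. ]
89 0 [354.  253.3 389.6 283.4]
89 4 [354.1 251.7 389.8 281.8]
[[393.3 302.2]
 [390.9 295.2]]
[[ 95 195 207 202 199 200 142  85 160 177 139 143 142 137 122]
 [119 215 188 207 202 202 142 136 164 163 118 118 115 132 140]
 [117 114 113 109 206 201 160 134 175 142 117 119 119 113 134]
 [120 119 119 117 186 202 151 168 175 124 120 120 119 113 104]
 [119 121 120 119 190 204 192 166 180 119 119 121 119 114 112]
 [117 121 120 119 191 207 175  69 112 110 120 122 119 113 112]
 [105 123 120 119 191 209 156  81  87 112 120 120 118 113 117]
 [ 95 118 121 119 217 212 163  79  88 11
[... 709 characters left out ...]
0 179]
 [129 122 105 142 100 200 207 214 153 212  88  67 191 210 199]
 [128 123 110 136 103 106 205 210 216 177  58  57 151 210 170]
 [123 121 111 131  94  88  92 136 114  93  37  21 140 210 187]
 [207 145 111 100 100  92 101 106 103  93 155 209 215 210 187]
 [203 195 178 110  94  95 104 107 105  89 203 212 209 211 179]
 [203 195 176 116 107  97 107 107 102  87 206 209 208 212 149]
 [204 197 178 147 119  99 107 106 102  81 203 208 208 213 131]
 [203 198 182 154 111 112 105 105  98 160 211 208 208 213  80]
 [203 198 185 160 114 143  89 102 116 145 211 208 208 212 105]
 [206 201 187 163 118 117  77  82 141 143 213 209 208 210 142]
 [206 204 192 167 117 116  79  81 139 143 137 210 208 209 148]]
```

Call:
{"method": "drive_tool", "body": {"series": "0 0 0.008 0 0 0 0; 0 0 0.008 0 0 0 0; 0 0 0.008 0 0 0 0; 0 0 0.008 0 0 0 0; 0 0 0.008 0 0 0 0; 0 0 0.008 0 0 0 0"}}

```text
time_s: 22.5
eef_pos: [574.9, -62.2, 128.3]
ee_rot: [0.002, 0.803, 0.596, -0.0]
force: [-0.9, -0.6, -1.8]
grip_width: 0.19
```

```bash
python3 - <<'E'
from h import *
s=telemetry.sense(); P,Q=pose(); print(s['time_s'],P,s['force'],s['grip_width'],'lens',P-89*Q.as_matrix()[:,0]+[0,0,8])
p=shot('scene'); w=shot('wrist')
for q,ns in ((p,('bottle','focus_mark','loupe')),(w,('bottle',))):
    for n in ns: print(n,[(np.round(v['rect'],1).tolist(),round(v['confidence'],2)) for v in nets.spot_in(n,q)[:1]])
q=proj(p,P-89*Q.as_matrix()[:,0]+[0,0,9])[0].astype(int); ringfit(p,(q[0]-17,q[1]-12,q[0]+18,q[1]+24),(89,))
print(ctrl.finish_job())
E
```

```text
22.5 [574.86074703 -62.15203747 128.25852898] [-0.93175495 -0.57834202 -1.83492614] 0.18987249234096712 lens [ 549.04493968 -147.32545352  136.44098486]
bottle [([358.7, 279.9, 392.2, 325.6], 0.63)]
focus_mark [([385.5, 292.8, 405.5, 310.9], 0.48)]
loupe [([353.8, 235.9, 389.4, 282.8], 0.73)]
bottle [([284.1, 278.8, 375.2, 444.6], 0.81)]
dark bbox 354 256 389 284
89 -4 [354.  255.2 389.5 285.3]
89 0 [354.  253.7 389.6 283.8]
89 4 [354.1 252.1 389.7 282.2]
the job is handed in; nothing more can be done
None
```

I laid the bottle in the cradle, let go of it, and handed the job in at about 22.7 s, still holding the loupe by its handle above the bottle. No verdict was reported.

- **Bottle:** It lies on both saddles with its base toward the end stop and its cap out over the open end. It is roughly 4–6 mm short of the stop, rather than the nominal 2 mm. Gripping force fell to zero on release, and the bottle did not shift noticeably.
- **Loupe:** The last estimate puts the lens at about (549, −147) mm, within 1–2 mm of the bottle's middle. Its height is about 136.5 mm, against 136 mm measured for the pointer, with about ±2 mm uncertainty on each. The underside is about 44 mm above the bottle.
- **Hold:** The measured force matched the loupe's weight alone, so nothing else was being touched. I checked level only through the tool's orientation and the barrel's outline in the scene camera, not directly.
- **Disagreements:**
  - The lens came out about 89 mm from my grasp point, against 85 mm nominal. I gripped slightly farther out on the handle and used the measured 89 mm.
  - Just before placing, the scene camera showed the bottle's base about 3–4 mm to one side of its predicted position. I corrected this with a small turn and shift and relied on the saddles to centre it.
- **Other items:** The arm met no unexpected contact, and the pointer tip was still where predicted in the late scene picture. I did not re-measure the remaining bench items at the end.

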